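# Unclamp the barcode reader and hold it to the delivery note

## Robot

A 6-joint arm with a two-finger parallel gripper is mounted at the origin on the work surface. World frame = base frame: x ahead of the robot, y to its left, z up, the work surface at z = 0. Lengths are in m, angles in rad, forces in N, time in s.
With the tool pointing down it reaches from about 0.375 to 0.975 m from the base axis. Payload 3.8 kg.
Tool frame: the origin (TCP) lies at the very end of the fingers, on their centre line; the grasp point (between the pads) lies 19 mm behind it (bot.pinch_z is the distance from the TCP to the grasp point, in m); x points along the fingers, y is the direction in which the jaws open and shut, and the axes are right-handed (so a half turn about x gives the same grasp; the last joint's range is limited). The gripper opens to 85 mm and grips with 20 to 120 N. Pads are 22 mm wide; open, the fingers measure 114 mm over their backs; the gripper's body (76 mm by 85 mm) begins 54 mm behind the grasp point. The pads swing forward as they close: fully open they stand 13 mm farther back than shut.
Start: joints at [-1.377, 0.264, 1.604, -0, 1.274, -0.037], TCP at [0.154, -0.657, 0.231] pointing down, gripper open.
Joint ranges: [-2.63, 2.63], [-0.94, 2.18], [0.31, 2.57], [-1.31, 4.45], [0, 2.66], [-2.55, 2.55]. Speed limits (rad/s): [2.57, 2.57, 3.14, 3.14, 3.14, 3.14].

## Interface

Orientations are given as a rotation vector (axis times angle).
In Python, from workcell import monitor, imaging, finish_job, bot gives the robot as it stands.
- The arm moves only by the tool jog_arm, never from a script. Its argument "rows" is a list of rows, each a list of 7 numbers: the shift along the tool's x, y, z in m, then the turn, a rotation vector about the tool's x, y, z in rad, then the opening in per cent of the stroke, from 0 (shut) to 100 (fully open). A call has 1 to 20 rows; each row is the pose to reach, as a shift and turn from the pose measured when the call began, along the tool's axes at that moment; what a row does not reach only later rows make up. A row lasts 1/10 s, in which the tool goes at most 50 mm and 8.59 degrees, less where a joint would pass 70% of its speed; a pose out of reach is approached as far as the arm can. A call with a gripper value outside its range is refused whole. The fingers move at their own pace and stop on an object; "force" is the grip in N (left out, the last holds). Time passes only in rows, so rows that repeat a pose let the fingers close. It gives the time, the measured TCP pose, the force and the opening at its end, in the units of the state.
- monitor.read_state(): the state, without advancing time (a new reading comes with each control period).
- imaging.read_camera(name): name is "side" or "top" or "wrist"; returns the picture (384x512x3 uint8, blue, green, red); there is no depth.
- imaging.camera_params(name): a dict with "fx", "fy", "cx", "cy" (pixels), "T" (4x4, takes a point from camera to world coordinates); the wrist camera has in their place "T_tool_cam" (4x4, takes a point from camera to tool coordinates, whose origin is the TCP and whose axes are the tool frame's). Camera axes: x right, y down, z forward; pixel columns grow to the right and rows downward; lengths in m; the calibration is good to about 2 mm. A picture is of the moment at which its call begins: read the wrist's pose just before it. camera_params takes no time and is no camera call.
- finish_job(): hands the job in, once; it reports no verdict.
The state is a dict: "time": time; "q": joint angles; "joint_vel": joint speeds; "joint_torque": joint torques, N m; "tool_pos": TCP position; "tcp_rot": TCP orientation; "wrist_force": force on the tool from outside, world axes, zero at the start; "torque": the same for the moment, N m; "width": opening from 0.0 (shut) to 1.0 (fully open).
Only numpy, scipy, OpenCV 4.12 (cv2) and the standard library are available. Lean on these libraries where they do the work, as an engineer would, in place of code of your own. Each camera call takes 0.05 s, during which the arm holds its last target. There are 200 camera calls.

## Task

Book in the delivery: turn both red clamp knobs anticlockwise (seen from above) as far as they go so that their straps swing clear, then draw the yellow barcode reader straight up out of its cradle and tilt it so that its nose looks squarely at the middle of the barcode on the sloping delivery note, about 8 cm away. Finish while still holding the reader steady there in the air; it touches neither stand nor cradle, the knobs stay at their stops, and the tape roll, mug, stamp and pipe coupling stay where they are.

Things in the scene. Friction and masses are not known exactly. Their poses are not given: they have to be found in the camera images.
- reader: Barcode reader, a 158 mm stick, 0.18 to 0.37 kg. Origin: centre of the nose's end face; z runs nose to tail (up at the start). Black nose 30 (x) x 36 (y) mm to z = 58; rubber collar 46 x 64 mm, z = 58 to 66, resting on the cradle; yellow grip 34 (x) x 44 (y) mm, z = 66 to 158. Starts nose down, axes along the cradle's, origin 12 mm above the table. Pinch it across x at z = 120 to 130.
- cradle: Grey charging cradle, fixed. Origin: centre of its underside. Base plate 85 (x) x 250 (y) x 10 mm; middle block 85 x 90 mm, 70 mm high, with a socket 64 mm deep: the reader's nose stands 58 mm deep in it, about 1 mm play each side. Two 32 mm posts, 80 mm high, at 92 mm from the middle along y carry the clamp knobs: knob_a at +y, knob_b at -y.
- knob_a_grip (a point): Middle of the red bar grip of the knob at the cradle's +y end, on its vertical axis, 140 mm above the table. The bar is 14 mm thick (this frame's x), 42 mm long (y), 32 mm high, on a thin stem. Lower, 80 to 86 mm above the table, a steel strap 68 mm long, 16 mm wide, along this frame's -y, turns with it and at first reaches over the reader's collar.
- knob_a (a joint): Turn of the clamp knob at the cradle's +y end, rad. 0: strap straight over the reader's collar. Grows anticlockwise seen from above to its end stop at 1.45, where the strap is clear. Starts between 0 and 0.25; friction about 0.06 N m; stays where left.
- knob_b_grip (a point): The same for the clamp knob at the cradle's -y end (same bar, 140 mm above the table); its strap points along this frame's +y.
- knob_b (a joint): Turn of the clamp knob at the cradle's -y end, rad. Same as knob_a: grows anticlockwise seen from above to its end stop at 1.45, starts between 0 and 0.25.
- barcode: Printed barcode label, 50 x 110 mm, on the delivery note clipped to the sloping stand. Origin: its middle, 100 mm above the table (4 mm proud of the paper). z: the paper's normal, out of it, upward and towards the stand's front, 35 degrees from vertical; x points up the slope, y across it.
- stand: Fixed sloping stand with clipboard, front (-x) more or less to the robot. Origin: on the table, 60 mm in front of (-x) the point below the barcode's middle. Board 235 mm up the slope, 180 mm wide, at 35 degrees to the table; low edge in front, about 25 mm high, upper edge about 165 mm high. A steel clip near the top stands 9 mm proud.
- tape: Amber roll of packing tape, lying flat, 96 mm across, 45 mm high; origin in the middle of its underside. Leave alone.
- mug: White mug, 76 mm across, 85 mm high, handle at its +y; origin in the middle of its underside. Leave alone.
- stamp: Wooden rubber stamp, 44 mm across, 66 mm high; origin in the middle of its underside. Leave alone.
- coupling: Grey pipe coupling (tube) standing on end, 50 mm across, 60 mm high; origin in the middle of its underside. Leave alone.
Mind the look-alikes: they are no part of the job. What is shaped like the reader but blue, grey or pink is not meant.

How it is judged:
On the way, in this order (a step that is already met when the one before it is completed fails the run):
1. both clamp knobs turned to their stops (value of joint each of knob_a, knob_b above 1.35 rad), for 0.2 s.
2. the reader is drawn up clear of the cradle (z of reader in the frame of cradle above 0.085 m and contact force between reader and the fingers above 1 N), for 0.2 s.
At the end, for the whole second after the job is handed in: Held by the fingers, still, in the air: nose 45 to 125 mm out from the barcode along the paper's normal, within 35 mm of its middle along and across; long axis within 15 degrees of that normal, tail up; touching neither stand nor cradle; both knobs over 1.3 rad (value of joint each of knob_a, knob_b above 1.3 rad and x of reader in the frame of barcode between -0.035 and 0.035 m and y of reader in the frame of barcode between -0.035 and 0.035 m and z of reader in the frame of barcode between 0.045 and 0.125 m and angle between the z axis of reader and the z axis of barcode, either way round below 0.26 rad and angle between reader's own z axis and vertical below 1.3 rad and height (world z) of reader above 0.1 m and linear speed of reader below 0.05 m/s and contact force between reader and the fingers above 2 N and contact force between reader and stand below 0.2 N and contact force between reader and cradle below 0.2 N); the arm keeps its last pose, push and grip.
It fails at once if the tape is moved by more than 3 cm or tipped (distance of tape from where it was at the start of the episode above 0.03 m or angle between tape's own z axis and vertical above 0.5 rad).
It fails at once if the mug is moved by more than 3 cm or tipped (distance of mug from where it was at the start of the episode above 0.03 m or angle between mug's own z axis and vertical above 0.5 rad).
It fails at once if the stamp is moved by more than 3 cm or tipped (distance of stamp from where it was at the start of the episode above 0.03 m or angle between stamp's own z axis and vertical above 0.5 rad).
It fails at once if the coupling is moved by more than 3 cm or tipped (distance of coupling from where it was at the start of the episode above 0.03 m or angle between coupling's own z axis and vertical above 0.5 rad).
It also fails if it takes over 64 s, if anything falls off the work surface, if the arm or the gripper's body presses on something with over 40 N, if the wrist force passes 120 N, or if a joint passes its speed limit or range.

## Working session

There is one attempt and no reset: what is moved stays moved. The work goes in short steps, Python scripts to look and compute and a tool call to move; the robot and the scene stay as the last step left them, time stands still between calls to the robot, and variables do not carry over. Pictures are saved under pics/ and viewed, about 8 in all and at most 12, crops included, and the job is handed in when it is done.

Besides the shell and the picture viewer there is one more tool, called after "Emit:" by a JSON object that holds its "name" and its "arguments". jog_arm: Moves the arm, as the interface text tells. Its arguments: {"type":"object","properties":{"rows":{"type":"array","items":{"type":"array","items":{"type":"number"}}},"force":{"type":"number"}},"required":["rows"]}

```bash
mkdir -p pics; ls; python3 - <<'E'
from workcell import monitor, imaging, bot
import cv2,numpy as np
for n in ("top","side"):
    im=imaging.read_camera(n); cv2.imwrite(f"pics/{n}0.png",im)
    p=imaging.camera_params(n); print(n,p["fx"],p["fy"],p["cx"],p["cy"]);print(np.round(p["T"],3).tolist())
print(imaging.camera_params("wrist")); s=monitor.read_state(); print(s)
a=cv2.imread("pics/top0.png"); 
E
```

```text
pics
top 426.05895955690966 426.05895955690966 254.8132511978468 194.29774574426682
[[-0.015, -0.997, 0.082, 0.459], [-1.0, 0.014, -0.013, 0.046], [0.011, -0.082, -0.997, 1.27], [0.0, 0.0, 0.0, 1.0]]
side 392.06165165651964 392.06165165651964 257.7026850512866 194.95302335254374
[[-0.75, -0.461, 0.475, 0.112], [-0.661, 0.546, -0.515, 0.529], [-0.022, -0.7, -0.714, 0.791], [0.0, 0.0, 0.0, 1.0]]
{'fx': 284.3883486421184, 'fy': 284.3883486421184, 'cx': 260.202712074777, 'cy': 191.81886236547925, 'T_tool_cam': array([[-7.30075244e-04, -2.83840777e-01,  9.58871149e-01,
        -1.43875631e-01],
       [ 9.99999727e-01, -9.39679265e-05,  7.33574178e-04,
        -1.26089114e-03],
       [-1.18115131e-04,  9.58871422e-01,  2.83840768e-01,
        -7.30379909e-02],
       [ 0.00000000e+00,  0.00000000e+00,  0.00000000e+00,
         1.00000000e+00]])}
{'time': 0.1, 'q': array([-1.37690203e+00,  2.64695482e-01,  1.60526115e+00, -2.84434842e-06,
        1.27374313e+00, -3.69163698e-02]), 'joint_vel': array([-0.0007475 , -0.00234071, -0.00391885,  0.00108163, -0.00173974,
        0.00027794]), 'joint_torque': array([ 5.76954335e-04, -5.16707754e+01, -3.68590128e+01, -2.44766204e-05,
        6.29110989e-03, -9.81493606e-07]), 'tool_pos': array([ 0.15427172, -0.65642893,  0.23006185]), 'tcp_rot': array([ 2.09986838,  0.24565932, -2.10022339]), 'wrist_force': array([0.13234813, 0.50837443, 0.92978681]), 'torque': array([-0.03529259,  0.02211581, -0.00847679]), 'width': 1.002113959838622}
```

View pics/top0.png

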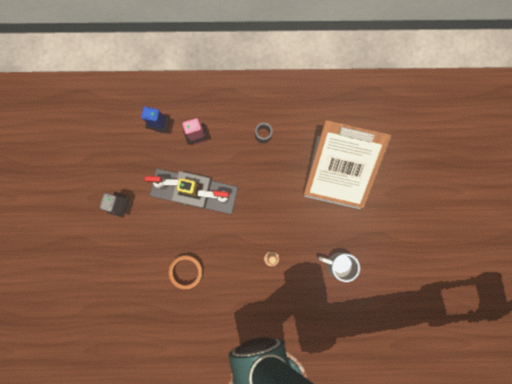

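View pics/side0.png

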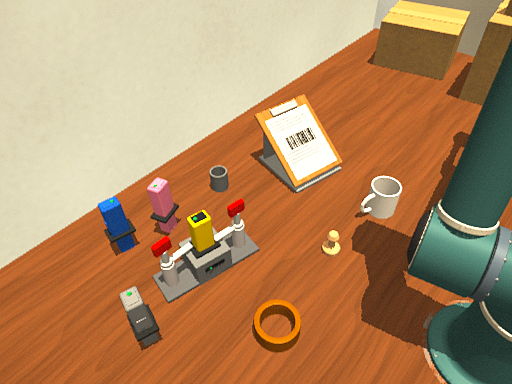

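The top view shows the yellow reader at (187,186) with red knobs at (152,180) and (221,194), and the barcode at (346,167). Look-alikes are blue at (152,117), pink at (193,128) and grey at (112,203). I choose the yellow one in the grey cradle, and will check it in a crop.

```bash
cat > h.py <<'E'
from workcell import monitor, imaging, bot
import cv2,numpy as np
from scipy.spatial.transform import Rotation as R
def ray(p,uv,T=None):
    T=p["T"] if T is None else T
    d=T[:3,:3]@np.array([(uv[0]-p["cx"])/p["fx"],(uv[1]-p["cy"])/p["fy"],1]); return T[:3,3],d
def onz(p,uv,z,T=None):
    o,d=ray(p,uv,T); return o+d*(z-o[2])/d[2]
def proj(p,P,T=None):
    T=p["T"] if T is None else T
    c=np.linalg.inv(T)@np.append(P,1); return np.array([c[0]/c[2]*p["fx"]+p["cx"],c[1]/c[2]*p["fy"]+p["cy"]])
def tri(rs):
    A=0;b=0
    for o,d in rs:
        d=d/np.linalg.norm(d);M=np.eye(3)-np.outer(d,d);A=A+M;b=b+M@o
    return np.linalg.solve(A,b)
def wristT(s):
    T=np.eye(4);T[:3,:3]=R.from_rotvec(s["tcp_rot"]).as_matrix();T[:3,3]=s["tool_pos"]
    return T@imaging.camera_params("wrist")["T_tool_cam"]
def blobs(im,lo,hi,amin=15):
    h=cv2.cvtColor(im,cv2.COLOR_BGR2HSV)
    m=cv2.inRange(h,np.array(lo),np.array(hi))
    if lo[0]==0 and hi[0]<10: m|=cv2.inRange(h,np.array((172,)+tuple(lo[1:])),np.array((180,)+tuple(hi[1:])))
    c,_=cv2.findContours(m,cv2.RETR_EXTERNAL,cv2.CHAIN_APPROX_NONE)
    return sorted([k for k in c if cv2.contourArea(k)>=amin],key=cv2.contourArea,reverse=True)
RED=((0,170,90),(5,255,255)); YEL=((22,140,90),(34,255,255))
E
python3 - <<'E'
from h import *
for n in ("top","side"):
    im=cv2.imread(f"pics/{n}0.png");p=imaging.camera_params(n)
    for nm,c,z in (("red",RED,.15),("yel",YEL,.17)):
        for k in blobs(im,*c)[:4]:
            (u,v),wh,a=cv2.minAreaRect(k);print(n,nm,round(u),round(v),np.round(wh),round(a),cv2.contourArea(k),onz(p,(u,v),z).round(3))
            if n=="top": print("  corners",[onz(p,q,z).round(3).tolist() for q in cv2.boxPoints(cv2.minAreaRect(k))])
im=cv2.imread("pics/top0.png");p=imaging.camera_params("top")
for nm,uv,z in (("tape",(185,272),.045),("stamp",(272,259),.066),("mug",(345,267),.085),("coup",(263,131),.06),("barc",(346,167),.1),("bc L",(330,162),.1),("bc R",(362,171),.1),("pink",(192,127),.17)): print(nm,onz(p,uv,z).round(3))
a=cv2.resize(im[100:225,90:250],None,fx=5,fy=5,interpolation=cv2.INTER_CUBIC)[:,:500+300][:600]
a=cv2.resize(im[160:225,130:250],None,fx=5,fy=5,interpolation=cv2.INTER_CUBIC)
b=cv2.resize(im[115:215,300:395],None,fx=2.6,fy=2.6)
c=np.zeros((325+260,600,3),np.uint8);c[:325]=a;c[325:,:247]=b
s=cv2.imread("pics/side0.png")[190:310,140:300]; s=cv2.resize(s,(346,260));c[325:,250:596]=s
cv2.imwrite("pics/crop1.png",c)
E
```

```text
top red 152 178 [ 4. 14.] 90 40.5 [0.598 0.303 0.15 ]
  corners [[0.603, 0.321, 0.15], [0.603, 0.284, 0.15], [0.592, 0.284, 0.15], [0.593, 0.321, 0.15]]
side red 161 246 [12. 22.] 53 220.5 [0.592 0.305 0.15 ]
side red 236 207 [11. 20.] 54 168.5 [0.551 0.128 0.15 ]
side yel 201 231 [40. 23.] 78 755.5 [0.547 0.233 0.17 ]
side yel 422 22 [78. 11.] 10 596.0 [ 0.656 -1.019  0.17 ]
side yel 431 10 [74.  8.] 9 471.0 [ 0.683 -1.156  0.17 ]
side yel 501 19 [21.  8.] 14 126.0 [ 0.437 -1.231  0.17 ]
tape [0.341 0.232 0.045]
stamp [ 0.375 -0.014  0.066]
mug [ 0.351 -0.214  0.085]
coup [0.741 0.005 0.06 ]
barc [ 0.627 -0.223  0.1  ]
bc L [ 0.642 -0.179  0.1  ]
bc R [ 0.615 -0.267  0.1  ]
pink [0.728 0.194 0.17 ]
```

View pics/crop1.png

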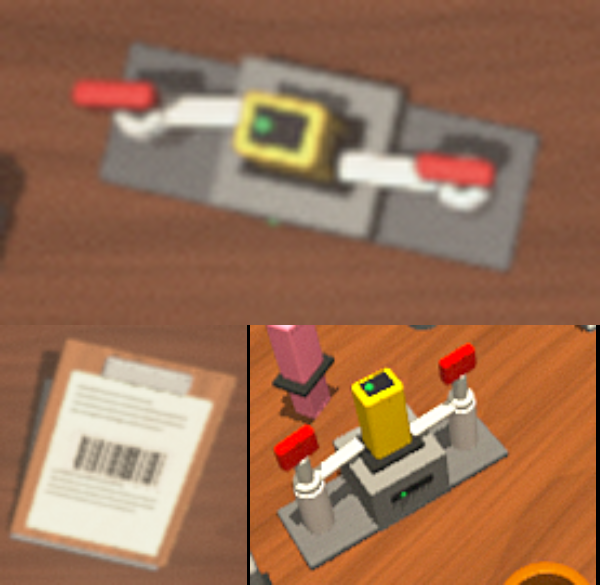

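The crop confirms the yellow reader in the cradle. Its strap-and-bar pairs are at crop (115,95) and (456,170), and the bars are slightly off the cradle axis, as described. Next I plan an approach with a look from near.

```bash
cat >> h.py <<'E'
def rel(s,P,Rm):
    """relative jog from state s to TCP P, rotation matrix Rm"""
    R0=R.from_rotvec(s["tcp_rot"])
    return R0.inv().apply(np.array(P)-s["tool_pos"]).round(4), (R0.inv()*R.from_matrix(Rm)).as_rotvec().round(3)
def down(yaw):
    """tool down, tool y at world yaw"""
    y=np.array([np.cos(yaw),np.sin(yaw),0]);x=np.array([0,0,-1.]);return np.c_[x,y,np.cross(x,y)]
E
python3 - <<'E'
from h import *
p=imaging.camera_params("top");ps=imaging.camera_params("side");s=monitor.read_state()
L=onz(p,(153,179),.156);Rr=onz(p,(221.2,194),.156);Y=onz(p,(186,186),.17)
print(L,Rr,np.linalg.norm(L-Rr),Y)
for a,b in (((153,179),(161,246)),((221.2,194),(236,207))): print("tri",tri([ray(p,a),ray(ps,b)]).round(3))
print(R.from_rotvec(s["tcp_rot"]).as_matrix().round(3)); print([a for a in dir(bot) if a[0]!="_"])
for yaw in (0,np.pi): print(yaw,rel(s,(.50,.21,.33),down(yaw)))
E
```

```text
[0.59415333 0.29883683 0.156     ] [0.55214363 0.12037659 0.156     ] 0.1833381426842341 [0.57304407 0.21035093 0.17      ]
tri [0.596 0.302 0.145]
tri [0.554 0.122 0.144]
[[-0.     0.229 -0.973]
 [ 0.002 -0.973 -0.229]
 [-1.    -0.002 -0.   ]]
['MotionError', 'pinch_z']
0 (array([-0.0983, -0.7646, -0.5348]), array([-1.34e+00, -1.00e-03,  2.00e-03]))
3.141592653589793 (array([-0.0983, -0.7646, -0.5348]), array([1.802, 0.002, 0.002]))
```

Emit:
{"name": "jog_arm", "arguments": {"rows": [[-0.1,-0.05,-0.02,-0.1,0,0,100],[-0.1,-0.4,-0.28,-0.7,0,0,100],[-0.1,-0.4,-0.28,-0.7,0,0,100],[-0.1,-0.4,-0.28,-0.7,0,0,100],[-0.1,-0.4,-0.28,-0.7,0,0,100],[-0.1,-0.4,-0.28,-0.7,0,0,100],[-0.1,-0.76,-0.6,-1.34,0,0,100],[-0.1,-0.76,-0.6,-1.34,0,0,100],[-0.1,-0.76,-0.6,-1.34,0,0,100],[-0.1,-0.76,-0.6,-1.34,0,0,100],[-0.1,-0.76,-0.6,-1.34,0,0,100],[-0.1,-0.76,-0.6,-1.34,0,0,100],[-0.1,-0.76,-0.6,-1.34,0,0,100],[-0.1,-0.76,-0.6,-1.34,0,0,100],[-0.1,-0.76,-0.6,-1.34,0,0,100],[-0.1,-0.76,-0.6,-1.34,0,0,100],[-0.1,-0.76,-0.6,-1.34,0,0,100],[-0.1,-0.76,-0.6,-1.34,0,0,100]]}}

```text
time: 1.9
tool_pos: [0.5208, 0.1346, 0.3275]
tcp_rot: [1.21, 1.211, -1.209]
wrist_force: [0.8, -0.0, -0.3]
width: 0.995
```

```bash
python3 - <<'E'
from h import *
s=monitor.read_state();im=imaging.read_camera("wrist");cv2.imwrite("pics/w1.png",im)
print(s["time"],s["tool_pos"],s["q"].round(2));p=imaging.camera_params("wrist");T=wristT(s)
for nm,c in (("red",RED),("yel",YEL)):
  for k in blobs(im,*c,amin=60)[:4]:
    r=cv2.minAreaRect(k);print(nm,np.round(r[0]),np.round(r[1]),round(r[2]),[onz(p,q,.156 if nm=="red" else .17,T)[:2].round(3).tolist() for q in [r[0],*cv2.boxPoints(r)]])
E
```

```text
1.9 [0.52082057 0.1346353  0.32754743] [ 0.21 -0.04  1.77  0.    1.42  0.2 ]
red [335.  17.] [18. 36.] 5 [[0.594, 0.293], [0.585, 0.278], [0.586, 0.309], [0.604, 0.308], [0.603, 0.276]]
red [289. 182.] [14. 37.] 8 [[0.554, 0.127], [0.543, 0.106], [0.548, 0.149], [0.564, 0.147], [0.559, 0.103]]
yel [310. 101.] [40. 45.] 16 [[0.572, 0.215], [0.546, 0.199], [0.558, 0.24], [0.596, 0.23], [0.586, 0.188]]
```

View pics/w1.png

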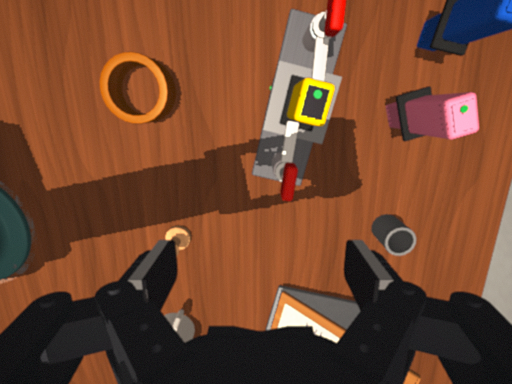

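The wrist view shows reader, knobs A (335,17) and B (289,182), in agreement with the top view. I go above knob B.

```bash
python3 - <<'E'
from h import *
print(rel(monitor.read_state(),(.553,.122,.25),down(-.11)))
E
```

```text
(array([0.077 , 0.0293, 0.0198]), array([ 0.114, -0.008, -0.001]))
```

Emit:
{"name": "jog_arm", "arguments": {"rows": [[0.04,0.029,0.02,0.114,-0.008,0,100],[0.077,0.029,0.02,0.114,-0.008,0,100],[0.077,0.029,0.02,0.114,-0.008,0,100],[0.077,0.029,0.02,0.114,-0.008,0,100],[0.077,0.029,0.02,0.114,-0.008,0,100],[0.077,0.029,0.02,0.114,-0.008,0,100]]}}

```text
time: 2.55
tool_pos: [0.5539, 0.1218, 0.253]
tcp_rot: [1.294, 1.152, -1.286]
wrist_force: [0.1, -0.2, 0.4]
width: 0.997
```

```bash
python3 - <<'E'
from h import *
s=monitor.read_state();im=imaging.read_camera("wrist");cv2.imwrite("pics/w2.png",im)
print(s["time"],s["tool_pos"],s["q"].round(2));p=imaging.camera_params("wrist");T=wristT(s)
for nm,c in (("red",RED),("yel",YEL)):
  for k in blobs(im,*c,amin=60)[:4]:
    r=cv2.minAreaRect(k);print(nm,np.round(r[0]),np.round(r[1]),round(r[2]),[onz(p,q,.156 if nm=="red" else .17,T)[:2].round(3).tolist() for q in [r[0],*cv2.boxPoints(r)]])
print(rel(s,(.553,.122,.121),down(-.11)))
E
```

```text
2.55 [0.55391468 0.1218421  0.25301712] [0.17 0.04 1.82 0.   1.28 0.28]
red [260. 188.] [49. 15.] 90 [[0.555, 0.127], [0.551, 0.15], [0.564, 0.148], [0.559, 0.104], [0.546, 0.105]]
yel [274.  79.] [45. 61.] 8 [[0.575, 0.214], [0.554, 0.197], [0.565, 0.238], [0.596, 0.23], [0.587, 0.189]]
(array([ 1.32e-01, -1.60e-03,  1.00e-04]), array([-0.001, -0.002, -0.005]))
```

View pics/w2.png

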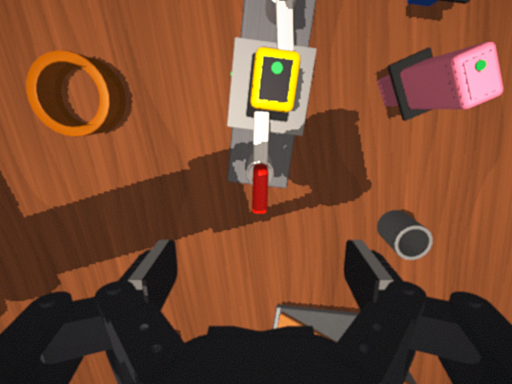

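The bar of knob B appears straight ahead at (260,188), aligned with the jaws. Descending, then closing.

Emit:
{"name": "jog_arm", "arguments": {"rows": [[0.04,0.001,-0.002,0,0,0,70],[0.08,0.001,-0.002,0,0,0,70],[0.11,0.001,-0.002,0,0,0,70],[0.132,0.001,-0.002,0,0,0,70],[0.132,0.001,-0.002,0,0,0,70],[0.132,0.001,-0.002,0,0,0,70],[0.132,0.001,-0.002,0,0,0,0],[0.132,0.001,-0.002,0,0,0,0],[0.132,0.001,-0.002,0,0,0,0],[0.132,0.001,-0.002,0,0,0,0],[0.132,0.001,-0.002,0,0,0,0],[0.132,0.001,-0.002,0,0,0,0]], "force": 25}}

```text
time: 3.8
tool_pos: [0.5545, 0.1243, 0.1224]
tcp_rot: [1.293, 1.154, -1.288]
wrist_force: [-6.5, 0.5, 8.5]
width: 0.164
```

Emit:
{"name": "jog_arm", "arguments": {"rows": [[0,-0.001,0,-0.14,0,0,0],[0,-0.001,0,-0.28,0,0,0],[0,-0.001,0,-0.42,0,0,0],[0,-0.001,0,-0.56,0,0,0],[0,-0.001,0,-0.7,0,0,0],[0,-0.001,0,-0.84,0,0,0],[0,-0.001,0,-0.98,0,0,0],[0,-0.001,0,-1.1,0,0,0],[0,-0.001,0,-1.2,0,0,0],[0,-0.001,0,-1.28,0,0,0],[0,-0.001,0,-1.32,0,0,0],[0,-0.001,0,-1.32,0,0,0],[0,-0.001,0,-1.32,0,0,0]]}}

```text
time: 5.1
tool_pos: [0.5529, 0.1236, 0.1226]
tcp_rot: [0.285, 1.551, -0.284]
wrist_force: [-3.1, -5.0, 1.8]
width: 0.161
```

```bash
python3 - <<'E'
from h import *
s=monitor.read_state();print(s["wrist_force"],s["torque"],s["q"].round(2),s["joint_torque"][-1]);print(R.from_rotvec(s["tcp_rot"]).as_matrix()[:,1])
E
```

```text
[-3.09257798 -4.96171025  1.76988774] [-0.77249241  0.52757809 -0.00335053] [ 0.18  0.15  1.95 -0.    1.04 -1.03] 0.004382537008496001
[3.54486378e-01 9.35060952e-01 6.50775695e-04]
```

Emit:
{"name": "jog_arm", "arguments": {"rows": [[0,0,0,-0.04,0,0,0],[0,0,0,-0.04,0,0,0],[0,0,0,-0.04,0,0,0]]}}

```text
time: 5.4
tool_pos: [0.5529, 0.1235, 0.1226]
tcp_rot: [0.255, 1.554, -0.254]
wrist_force: [-1.2, -2.6, 0.5]
width: 0.16
```

```bash
python3 - <<'E'
from h import *
s=monitor.read_state();print(s["wrist_force"],s["torque"]);print(R.from_rotvec(s["tcp_rot"]).as_matrix()[:,1])
E
```

```text
[-1.23763484 -2.59988697  0.52276612] [-0.40808806  0.32906394 -0.53915788]
[3.18803495e-01 9.47820642e-01 6.01092152e-04]
```

Torque shows the stop is reached. Releasing and moving above knob A.

```bash
python3 - <<'E'
from h import *
print(rel(monitor.read_state(),(.594,.303,.25),down(-.03)))
E
```

```text
(array([-0.1273,  0.1833, -0.0181]), array([ 1.276e+00,  1.000e-03, -1.000e-03]))
```

Emit:
{"name": "jog_arm", "arguments": {"rows": [[0,0,0,0,0,0,60],[0,0,0,0,0,0,60],[0,0,0,0,0,0,60],[0,0,0,0,0,0,60],[-0.04,0,0,0,0,0,60],[-0.08,0,0,0,0,0,70],[-0.127,0.02,0,0.15,0,0,70],[-0.127,0.06,-0.008,0.3,0,0,70],[-0.127,0.1,-0.012,0.45,0,0,70],[-0.127,0.14,-0.015,0.6,0,0,70],[-0.127,0.183,-0.018,0.75,0,0,70],[-0.127,0.183,-0.018,0.9,0,0,70],[-0.127,0.183,-0.018,1.05,0,0,70],[-0.127,0.183,-0.018,1.2,0,0,70],[-0.127,0.183,-0.018,1.276,0,0,70],[-0.127,0.183,-0.018,1.276,0,0,70],[-0.127,0.183,-0.018,1.276,0,0,70]]}}

```text
time: 7.1
tool_pos: [0.594, 0.3028, 0.2497]
tcp_rot: [1.23, 1.195, -1.228]
wrist_force: [-0.7, -1.0, -0.6]
width: 0.701
```

```bash
python3 - <<'E'
from h import *
s=monitor.read_state();im=imaging.read_camera("wrist");cv2.imwrite("pics/w3.png",im)
print(s["time"],s["tool_pos"],s["q"].round(2));p=imaging.camera_params("wrist");T=wristT(s)
for nm,c in (("red",RED),("yel",YEL)):
  for k in blobs(im,*c,amin=60)[:4]:
    r=cv2.minAreaRect(k);print(nm,np.round(r[0]),np.round(r[1]),round(r[2],1),[onz(p,q,.156 if nm=="red" else .17,T)[:2].round(3).tolist() for q in [r[0],*cv2.boxPoints(r)]])
E
```

```text
7.1 [0.59400533 0.30278658 0.24971023] [ 0.43  0.24  1.6  -0.    1.3   0.46]
red [264. 190.] [15. 48.] 2.4 [[0.598, 0.307], [0.59, 0.286], [0.593, 0.329], [0.605, 0.328], [0.603, 0.285]]
yel [246. 272.] [37. 80.] 9.7 [[0.58, 0.236], [0.556, 0.198], [0.572, 0.277], [0.603, 0.271], [0.589, 0.19]]
```

View pics/w3.png

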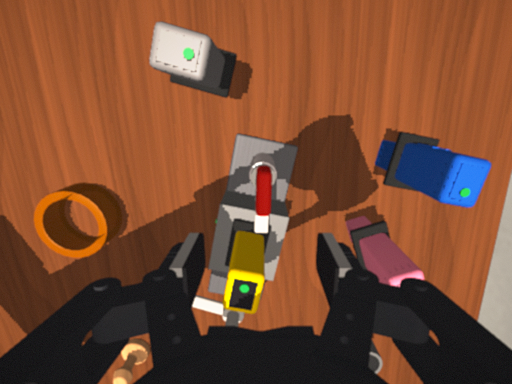

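Knob B's strap at (208,305) has swung clear, and knob A's bar is at (264,190) between the jaws. Gripping A.

Emit:
{"name": "jog_arm", "arguments": {"rows": [[0.04,0.003,-0.001,0.04,0,0,70],[0.08,0.003,-0.001,0.04,0,0,70],[0.11,0.003,-0.001,0.04,0,0,70],[0.128,0.003,-0.001,0.04,0,0,70],[0.128,0.003,-0.001,0.04,0,0,70],[0.128,0.003,-0.001,0.04,0,0,0],[0.128,0.003,-0.001,0.04,0,0,0],[0.128,0.003,-0.001,0.04,0,0,0],[0.128,0.003,-0.001,0.04,0,0,0],[0.128,0.003,-0.001,0.04,0,0,0],[0.128,0.003,-0.001,0.04,0,0,0]], "force": 25}}

```text
time: 8.25
tool_pos: [0.597, 0.3044, 0.124]
tcp_rot: [1.261, 1.176, -1.257]
wrist_force: [-4.3, 0.7, 5.7]
width: 0.161
```

Emit:
{"name": "jog_arm", "arguments": {"rows": [[0,-0.001,0,-0.14,0,0,0],[0,-0.001,0,-0.28,0,0,0],[0,-0.001,0,-0.42,0,0,0],[0,-0.001,0,-0.56,0,0,0],[0,-0.001,0,-0.7,0,0,0],[0,-0.001,0,-0.84,0,0,0],[0,-0.001,0,-0.98,0,0,0],[0,-0.001,0,-1.1,0,0,0],[0,-0.001,0,-1.2,0,0,0],[0,-0.001,0,-1.28,0,0,0],[0,-0.001,0,-1.31,0,0,0],[0,-0.001,0,-1.31,0,0,0],[0,-0.001,0,-1.31,0,0,0]]}}

```text
time: 9.55
tool_pos: [0.5946, 0.3029, 0.1241]
tcp_rot: [0.258, 1.556, -0.26]
wrist_force: [-4.4, -3.9, 1.9]
width: 0.163
```

```bash
python3 - <<'E'
from h import *
s=monitor.read_state();print(s["wrist_force"],s["torque"]);y=R.from_rotvec(s["tcp_rot"]).as_matrix()[:,1];print(np.arctan2(y[1],y[0]))
E
```

```text
[-4.42860336 -3.87998612  1.90572168] [-0.67530178  0.70398636 -0.53023052]
1.2409719679062967
```

```bash
python3 - <<'E'
from h import *
print(rel(monitor.read_state(),(.574,.213,.25),down(-.22)))
E
```

```text
(array([-0.1258, -0.0919,  0.0095]), array([1.461, 0.   , 0.002]))
```

Emit:
{"name": "jog_arm", "arguments": {"rows": [[0,0,0,0,0,0,60],[0,0,0,0,0,0,60],[0,0,0,0,0,0,60],[0,0,0,0,0,0,60],[-0.04,0,0,0,0,0,60],[-0.08,0,0,0,0,0,60],[-0.126,0,0,0.15,0,0,90],[-0.126,-0.03,0.003,0.3,0,0,90],[-0.126,-0.06,0.006,0.45,0,0,90],[-0.126,-0.092,0.01,0.6,0,0,90],[-0.126,-0.092,0.01,0.75,0,0,90],[-0.126,-0.092,0.01,0.9,0,0,90],[-0.126,-0.092,0.01,1.05,0,0,90],[-0.126,-0.092,0.01,1.2,0,0,90],[-0.126,-0.092,0.01,1.35,0,0,90],[-0.126,-0.092,0.01,1.461,0,0,90],[-0.126,-0.092,0.01,1.461,0,0,90],[-0.126,-0.092,0.01,1.461,0,0,90]]}}

```text
time: 11.35
tool_pos: [0.5745, 0.2128, 0.2504]
tcp_rot: [1.366, 1.099, -1.368]
wrist_force: [0.2, -0.8, 0.2]
width: 0.902
```

```bash
python3 - <<'E'
from h import *
s=monitor.read_state();im=imaging.read_camera("wrist");cv2.imwrite("pics/w4.png",im)
print(s["time"],s["tool_pos"],s["q"].round(2));p=imaging.camera_params("wrist");T=wristT(s)
for nm,c in (("red",RED),("yel",YEL)):
  for k in blobs(im,*c,amin=60)[:4]:
    r=cv2.minAreaRect(k);print(nm,np.round(r[0]),np.round(r[1]),round(r[2],1),[onz(p,q,.156 if nm=="red" else .17,T)[:2].round(3).tolist() for q in [r[0],*cv2.boxPoints(r)]])
print(rel(s,(.574,.213,.118),down(-.22)))
E
```

```text
11.35 [0.57454189 0.21282444 0.25036718] [ 0.31  0.14  1.72 -0.    1.29  0.53]
red [260. 277.] [42. 26.] 7.1 [[0.557, 0.133], [0.533, 0.126], [0.543, 0.153], [0.58, 0.139], [0.572, 0.112]]
red [263.  82.] [52. 19.] 8.5 [[0.597, 0.303], [0.575, 0.304], [0.581, 0.316], [0.618, 0.302], [0.614, 0.289]]
yel [262. 189.] [39. 66.] 0.0 [[0.578, 0.222], [0.555, 0.197], [0.569, 0.252], [0.599, 0.245], [0.588, 0.19]]
(array([ 0.1324, -0.0005, -0.0002]), array([0.003, 0.001, 0.001]))
```

View pics/w4.png

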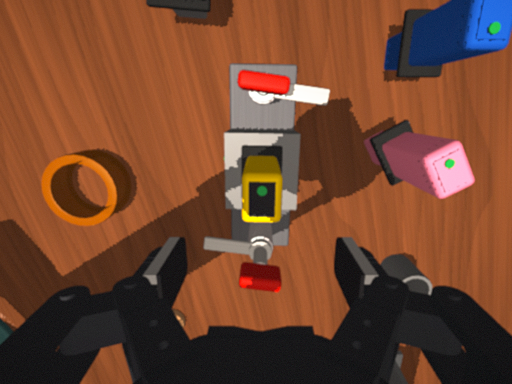

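Both straps are clear (300,95 and 225,243), and the reader is centred and aligned at (262,189). Grasping.

Emit:
{"name": "jog_arm", "arguments": {"rows": [[0.04,0.001,-0.001,0,0,0,90],[0.08,0.001,-0.001,0,0,0,90],[0.11,0.001,-0.001,0,0,0,90],[0.132,0.001,-0.001,0,0,0,90],[0.132,0.001,-0.001,0,0,0,90],[0.132,0.001,-0.001,0,0,0,90],[0.132,0.001,-0.001,0,0,0,20],[0.132,0.001,-0.001,0,0,0,20],[0.132,0.001,-0.001,0,0,0,20],[0.132,0.001,-0.001,0,0,0,20],[0.132,0.001,-0.001,0,0,0,20],[0.132,0.001,-0.001,0,0,0,20]], "force": 50}}

```text
time: 12.6
tool_pos: [0.5765, 0.2139, 0.1201]
tcp_rot: [1.368, 1.098, -1.367]
wrist_force: [-1.2, -1.4, 5.2]
width: 0.392
```

Emit:
{"name": "jog_arm", "arguments": {"rows": [[-0.01,0,0,0,0,0,20],[-0.02,0,0,0,0,0,20],[-0.03,0,0,0,0,0,20],[-0.045,0,0,0,0,0,20],[-0.06,0,0,0,0,0,20],[-0.08,0,0,0,0,0,20],[-0.1,0,0,0,0,0,20],[-0.12,0,0,0,0,0,20],[-0.15,0,0,0,0,0,20],[-0.17,0,0,0,0,0,20],[-0.17,0,0,0,0,0,20],[-0.17,0,0,0,0,0,20],[-0.17,0,0,0,0,0,20]]}}

```text
time: 13.9
tool_pos: [0.5753, 0.2136, 0.2885]
tcp_rot: [1.366, 1.099, -1.369]
wrist_force: [1.1, -0.2, -3.5]
width: 0.395
```

```bash
python3 - <<'E'
from h import *
s=monitor.read_state();print(s["tool_pos"],s["wrist_force"],s["width"])
im=imaging.read_camera("side");w=imaging.read_camera("wrist");t=imaging.read_camera("top")
cv2.imwrite("pics/s1.png",im)
a=np.zeros((600,800,3),np.uint8);a[:300,:400]=cv2.resize(im,(400,300));a[:300,400:]=cv2.resize(w,(400,300))
b=cv2.resize(t[110:220,300:395],None,fx=2.7,fy=2.7,interpolation=cv2.INTER_CUBIC);a[300:300+b.shape[0],:b.shape[1]]=b
i0=cv2.imread("pics/side0.png")[90:195,240:350];b=cv2.resize(i0,None,fx=2.8,fy=2.8,interpolation=cv2.INTER_CUBIC);a[300:300+b.shape[0],400:400+b.shape[1]]=b
cv2.imwrite("pics/c5.png",a)
E
```

```text
[0.57531606 0.21356337 0.28846928] [ 1.11158956 -0.19504038 -3.51398567] 0.3946241485142618
```

View pics/c5.png

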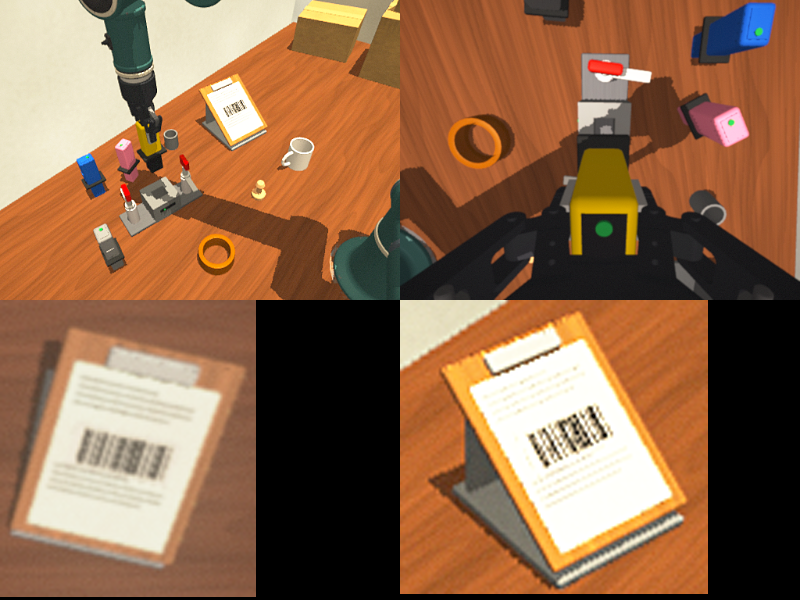

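The reader is out of the cradle and held straight. The barcode lies at top (346,167) and side (301,139); triangulating it.

```bash
python3 - <<'E'
from h import *
pt,ps=imaging.camera_params("top"),imaging.camera_params("side")
f=lambda u,v:(u/2.7+300,(v-300)/2.7+110)
g=lambda u,v:((u-400)/2.8+240,(v-300)/2.8+90)
C=tri([ray(pt,f(124,455)),ray(ps,g(571,436))]);print("C",C.round(3))
A=tri([ray(pt,f(80,447)),ray(ps,g(533,450))]);B=tri([ray(pt,f(169,463)),ray(ps,g(610,422))])
print(A.round(3),B.round(3),np.linalg.norm(A-B))
# paper corners, clip
cor=[((76,362),(470,388)),((212,402),(566,352)),((165,565),(686,500)),((12,532),(556,570))]
P=[tri([ray(pt,f(*a)),ray(ps,g(*b))]) for a,b in cor];print(np.round(P,3))
C0=onz(pt,f(124,455),.1);print(C0)
d=np.array(A-B)[:2];psi=np.arctan2(d[1],d[0])-np.pi/2;print("psi",psi)
print("psi from board side edges (top, xy)",[np.arctan2(*(onz(pt,f(*a),za)-onz(pt,f(*b),zb))[[1,0]]) for a,za,b,zb in (((70,328),.165,(12,532),.025),((244,368),.165,(165,565),.025))])
E
```

```text
C [ 0.627 -0.222  0.097]
[ 0.637 -0.175  0.103] [ 0.617 -0.272  0.092] 0.09950666418043057
[[ 0.714 -0.166  0.148]
 [ 0.682 -0.297  0.138]
 [ 0.516 -0.277  0.037]
 [ 0.556 -0.112  0.032]]
[ 0.62605033 -0.22254393  0.1       ]
psi -0.20653370093791779
psi from board side edges (top, xy) [np.float64(-0.2271284302461709), np.float64(-0.25140156800349245)]
```

```bash
cat >> h.py <<'E'
C=np.array([.627,-.222,.1]);psi=-.235;t=np.radians(35)
n=np.array([-np.sin(t)*np.cos(psi),-np.sin(t)*np.sin(psi),np.cos(t)])
def goal():
    x=-n;y=np.array([np.cos(t)*np.cos(psi),np.cos(t)*np.sin(psi),np.sin(t)])
    return C+.188*n,np.c_[x,y,np.cross(x,y)]
E
python3 - <<'E'
from h import *
s=monitor.read_state();P,G=goal();print(P,rel(s,P,G),rel(s,(.54,0,.31),down(-.22)),rel(s,(.505,-.18,.30),down(-.235)))
E
```

```text
[ 0.52213147 -0.19689199  0.25400058] (array([0.0347, 0.0366, 0.4122]), array([ 0.017, -0.004,  0.612])) (array([-0.0215,  0.0115,  0.2162]), array([0.003, 0.001, 0.002])) (array([-0.0113,  0.0161,  0.3995]), array([0.018, 0.001, 0.002]))
```

Emit:
{"name": "jog_arm", "arguments": {"rows": [[-0.01,0,0.015,0,0,0,20],[-0.02,0.003,0.045,0,0,0,20],[-0.02,0.005,0.08,0,0,0,20],[-0.02,0.007,0.115,0,0,0,20],[-0.02,0.009,0.15,0,0,0,20],[-0.02,0.01,0.185,0,0,0,20],[-0.02,0.012,0.22,0,0,0,20],[-0.02,0.013,0.255,0,0,0,20],[-0.02,0.014,0.29,0,0,0,20],[-0.018,0.016,0.325,0.018,0,0.06,20],[-0.015,0.018,0.355,0.018,0,0.13,20],[-0.012,0.02,0.385,0.018,0,0.2,20],[-0.008,0.022,0.405,0.018,0,0.27,20],[-0.004,0.025,0.412,0.018,0,0.34,20],[0,0.027,0.412,0.018,0,0.41,20],[0.004,0.029,0.412,0.018,0,0.48,20],[0.01,0.031,0.412,0.018,0,0.54,20],[0.014,0.034,0.412,0.018,0,0.59,20],[0.018,0.036,0.412,0.018,0,0.612,20],[0.018,0.036,0.412,0.018,0,0.612,20]]}}

```text
time: 16.05
tool_pos: [0.5193, -0.1961, 0.2683]
tcp_rot: [1.546, 0.591, -0.93]
wrist_force: [0.5, 0.9, -2.5]
width: 0.398
```

```bash
python3 - <<'E'
from h import *
s=monitor.read_state();P,G=goal();print(s["time"],s["tool_pos"],s["q"].round(2),s["wrist_force"],rel(s,P,G))
E
```

```text
16.05 [ 0.51929761 -0.19610073  0.26827643] [-0.5  -0.36  2.24  0.25  0.68 -0.41] [ 0.46981433  0.88626927 -2.54722975] (array([ 0.0134, -0.0057,  0.0002]), array([-0.002, -0.004,  0.005]))
```

Emit:
{"name": "jog_arm", "arguments": {"rows": [[0.005,-0.003,0,0,0,0,20],[0.01,-0.006,0,0,0,0,20],[0.013,-0.006,0,0,0,0,20],[0.013,-0.006,0,0,0,0,20],[0.013,-0.006,0,0,0,0,20],[0.013,-0.006,0,0,0,0,20]]}}

```text
time: 16.65
tool_pos: [0.522, -0.1967, 0.2546]
tcp_rot: [1.546, 0.59, -0.929]
wrist_force: [0.1, 0.7, -3.7]
width: 0.391
```

```bash
python3 - <<'E'
from h import *
s=monitor.read_state();P,G=goal();print(s["time"],s["tool_pos"],np.abs(s["joint_vel"]).max(),rel(s,P,G))
a=np.zeros((600,800,3),np.uint8)
im=imaging.read_camera("side");w=imaging.read_camera("wrist");tp=imaging.read_camera("top")
a[:300,:400]=cv2.resize(im[20:320,120:420],(400,300));a[:300,400:]=cv2.resize(w,(400,300))
a[300:,:400]=cv2.resize(tp[90:300,130:410],(400,300));a[300:,400:]=cv2.resize(im[70:190,220:380],(400,300))
cv2.imwrite("pics/c6.png",a)
print([proj(imaging.camera_params(k),q).round() .tolist() for k in("side","top") for q in (C,C+.08*n,C+.238*n)])
E
```

```text
16.65 [ 0.52204499 -0.19669521  0.25456817] 0.0016841351566690144 (array([ 0.0005, -0.0002,  0.0002]), array([-0.002, -0.004,  0.004]))
[[302.0, 138.0], [314.0, 127.0], [344.0, 99.0], [346.0, 167.0], [348.0, 180.0], [353.0, 212.0]]
```

View pics/c6.png

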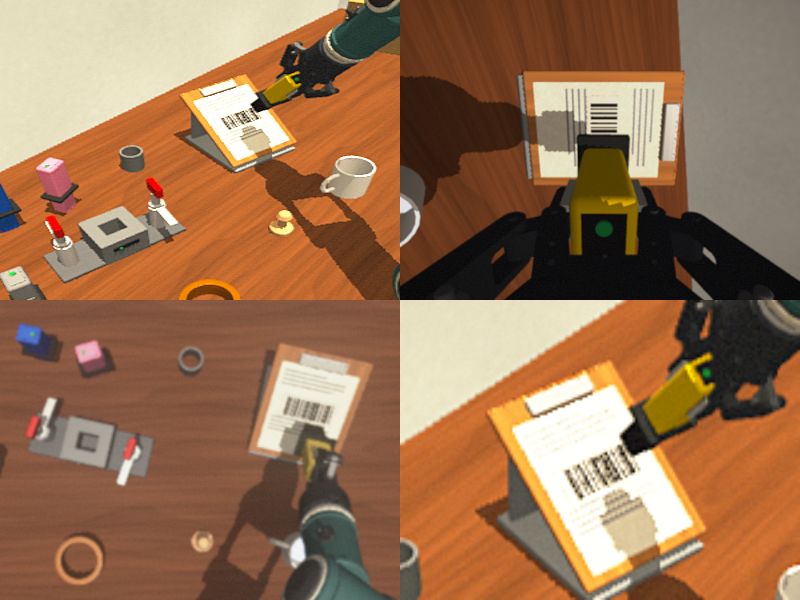

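The reader is held tilted. Its nose is at side-view pixel (312,126), against (314,127) expected for 8 cm out. Both straps are swung clear and nothing else has moved. Handing in.

```bash
python3 -c "
from workcell import finish_job;print(finish_job())"
```

```text
the job is handed in; nothing more can be done
None
```

I turned both clamp knobs to their stops, drew the yellow reader straight up out of the cradle, and handed in at about 17 s with it held over the barcode. No verdict came back.

- **Knobs:** at the end of each turn the wrist torque rose to about 0.5 N m, which is the stop. Both straps show clear in the last pictures.
- **Reader:** the tool is within 1 mm and 0.01 rad of the planned pose, with the nose 80 mm out along the paper's normal and the arm still. In the side view the nose is at (312,126), against (314,127) expected. The gripper opening reads 33 mm on the 34 mm grip, and the wrist force is about 3.7 N, so it is firmly held.
- **Other objects:** in the last pictures the reader touches neither stand nor cradle. The tape, mug, stamp and coupling look unmoved, judged by eye only.
- **Disagreements:** my estimates of the stand's heading ranged from −0.21 to −0.25 rad, and I used −0.235. The barcode's middle triangulated to 97 mm high against the 100 mm given. Both are small against the limits. No check failed.

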